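Fetch the low tin from behind the pantry canisters

ROBOT

A 6-joint arm with a two-finger parallel gripper is mounted at the origin on the work surface. World frame = base frame: x ahead of the robot, y to its left, z up, the work surface at z = 0. Lengths are in mm, angles in rad, forces in N, time in s.
With the tool pointing down it reaches from about 400 to 925 mm from the base axis. Payload 12.5 kg.
Tool frame: the origin (TCP) lies between the finger pads, 19 mm behind the fingertips; this is the grasp point; z points along the fingers, y is the line along which they close (so a half turn about z gives the same grasp; the last joint's range is limited). The gripper opens to 95 mm and grips with 3 to 60 N. Pads are 20 mm wide; open, the fingers measure 119 mm over their backs; the gripper's body (75 mm by 180 mm) begins 59 mm behind the grasp point.
Start: joints at [1.147, 0.491, 1.559, -0, 1.092, -0.106], TCP at [195.281, 593.725, 233.461] pointing down, gripper open.
Joint ranges: [-3.1, 3.1], [-0.84, 2.19], [0.05, 2.79], [-1.13, 4.28], [0.06, 2.93], [-2.69, 2.69]. Speed limits (rad/s): [2.22, 2.22, 2.79, 3.14, 3.14, 3.14].

INTERFACE

Orientations are given as [roll, pitch, yaw] about the fixed x, y, z axes, in that order (R = Rz(yaw) Ry(pitch) Rx(roll)).
In Python, from cell import state, imaging, env, spot_in, mark_of gives the robot as it stands. The module is installed in compiled form; this text tells all that it offers.
- The arm moves only by the tool step_arm, never from a script. Its argument "increments" is a list of rows, each an object with "slide": the shift along the tool's x, y, z in m, a list of three; "roll": the turn about the tool's z in rad. A call has 1 to 5 rows; each row is the pose to reach, as a shift and turn from the pose commanded when the call began, along the tool's axes at that moment; what a row does not reach only later rows make up. A row lasts 1/8 s, in which the tool goes at most 62.5 mm and 10.7 degrees, less where a joint would pass 70% of its speed; a pose out of reach is approached as far as the arm can. A call with a gripper value outside its range is refused whole. "fingers" is the opening, from 0 (shut) to 1 (fully open), set as the call begins (left out, the last holds). The fingers move at their own pace and stop on an object; the grip force is fixed at half the most. Time passes only in rows, so rows that repeat a pose let the fingers close. It gives the time, the measured TCP pose, the force, the opening and the grip force at its end, in the units of the state.
- state(): the state, without advancing time (a new reading comes with each control period).
- imaging.read_camera(name): name is "side" or "top" or "wrist"; returns a dict with "color" (384x512x3 uint8, red, green, blue), "z_map" (384x512 float32, mm along the optical axis (not along the pixel's ray), 0 where there is no reading), "intrinsics" (3x3 intrinsics, pixels), "camera_from_world" (4x4, takes a point from world to camera coordinates). Camera axes: x right, y up, looking along -z (the intrinsics and any distortion apply to the point x, -y, -z); pixel columns grow to the right and rows downward; lengths in mm; the calibration is good to about 2 mm. A picture is of the moment at which its call begins.
- env.job_done(): hands the job in; it is judged then, once.
Trained networks look in the newest picture that a camera, given by its name, has taken for a name from the list of things; names that differ only in an ending like _2 or _b are one class to them, and where a whole thing is asked for, a point or a joint stands for the part that bears it (a point fixed in the world has none). Each returns a list of dicts, best first, with "confidence" (0 to 1); they miss things now and then, are a little off and sometimes report something else, mostly with a low value. They report only what shows in the picture. A call takes as long as a camera call. They do not tell look-alikes from the thing itself.
- spot_in(camera, target): "bbox" ([left, top, right, bottom] in pixels, round what is visible of it).
- mark_of(camera, target): "uv" ([column, row] in pixels: a listed point, or the origin of a listed thing).
The state is a dict: "t": time; "joints": joint angles; "qvel": joint speeds; "tau": joint torques, N m; "eef_pos": TCP position; "tcp_rot": TCP orientation; "ft_force": force on the tool from outside, world axes, zero at the start; "moment": the same for the moment, N m; "opening": opening from 0.0 (shut) to 1.0 (fully open); "grip_force": force on a finger pad.
Only numpy, scipy, OpenCV 4.12 (cv2) and the standard library are available. Lean on these libraries where they do the work, as an engineer would, in place of code of your own. Each camera call takes 0.05 s, during which the arm holds its last target. There are 200 camera calls.

TASK

The low tin I need stands at the back of the pantry tray, hemmed in by three tall canisters. Take all three canisters out of the tray and stand them on the dark wooden board, then put the tin upright in the middle of the kitchen scale's round plate, and only then put each canister back upright in the place where it stood at the start. Set each thing down, do not drop it, and leave the two little spice jars in the tray where they are.

Things in the scene. Friction and masses are not known exactly. Their poses are not given: they have to be found in the camera images.
- steel_canister: Tall round steel canister, 58 mm across, 120 mm high, dark flat lid of the same width. Origin: centre of its underside, z up. It can be gripped across its sides with the TCP (or the pads' middle) 82 to 95 mm above its underside.
- square_box: Tall square white plastic box, 56 x 56 mm, 112 mm high (a 3 mm lid tab more), grey lid. Origin: centre of its underside, x and y square to its sides, z up. It can be gripped across its sides with the TCP (or the pads' middle) 82 to 95 mm above its underside.
- cork_jar: Tall round white ceramic jar, 58 mm across and 104 mm high, with a narrower cork stopper (42 mm across) on top, 121 mm in all. Origin: centre of its underside, z up. It can be gripped across its sides with the TCP (or the pads' middle) 82 to 95 mm above its underside.
- tin: The low tin: round aluminium tin with a brass-coloured lid, 56 mm across, 45 mm high. Origin: centre of its underside, z up. It stands at the back of the tray with the canisters close in front of it, left and right (about 10 mm gaps).
- tray: Wooden tray, fixed, 190 mm (x) by 250 mm (y), floor 6 mm thick, walls 8 mm thick, 40 mm high (middle of the front 20 mm). Origin: centre of its underside; x points to its back wall, y to its left. Three flat round grey pads (72 mm across) mark the canisters' places at tray x, y = (-38, 0), (30, 68), (30, -68) mm; which canister stands on which changes. The tin stands near (30, 0).
- board: Dark wooden board, fixed, 290 mm (its x) by 150 mm (its y), 18 mm thick, with room for three canisters in a row. It lies to the left or the right of the tray. Origin: centre of its underside.
- scale: White kitchen scale, fixed, body 190 x 140 x 24 mm with a round steel plate, 124 mm across, its top 35 mm above the table. It lies on the other side of the tray from the board. Origin: on the underside, 15 mm behind the body's middle and 10 mm in front of the plate's centre (in -x of the scale).
- plate (a point): Centre of the top face of the scale's round steel plate (scale x = 10 mm, z = 35 mm); the plate does not move.
- spice1: Little amber spice jar with black cap, 32 mm across, 54 mm high, in the front left corner of the tray. Origin: centre of its underside. To be left alone.
- spice2: Little amber spice jar like the other, in the front right corner of the tray. Origin: centre of its underside. To be left alone.
There are look-alikes about, which are no part of the job. Leave any white look-alike of the tin alone.

How it is judged:
By the outcome, as a careful person would: the job done as asked, in the order asked, and still so for the second after the job is handed in, with the robot touching nothing.
It also fails if it takes over 150 s, if anything falls off the work surface, if the arm or the gripper's body presses on something with over 40 N, if the wrist force passes 120 N, or if a joint passes its speed limit or range.

## Working session

There is one attempt and no reset: what is moved stays moved. The work goes in short steps, Python scripts to look and compute and a tool call to move; the robot and the scene stay as the last step left them, time stands still between calls to the robot, and variables do not carry over. Pictures are saved under pics/ and viewed, at most 14 in all, crops included, and the job is handed in when it is done.

Besides the shell and the picture viewer there is one more tool, called after ">>>" by a JSON object that holds its "op" and its "data", one argument or row to a line. step_arm: Moves the arm, as the interface text tells. Its arguments: {"type":"object","properties":{"increments":{"type":"array"},"fingers":{"type":"number"}},"required":["increments"]}

```bash
mkdir -p pics; cat > h.py <<'E'
import numpy as np, cv2
from cell import state, imaging, env, spot_in, mark_of
def cam(n):
    c=imaging.read_camera(n); return c
def cloud(c):
    z=c["z_map"]; K=c["intrinsics"]; v,u=np.mgrid[:z.shape[0],:z.shape[1]]
    p=np.stack([(u-K[0,2])/K[0,0]*z,-(v-K[1,2])/K[1,1]*z,-z,np.ones_like(z)],-1)
    w=p@np.linalg.inv(c["camera_from_world"]).T
    w=w[...,:3]; w[z==0]=np.nan; return w
def proj(c,P):
    q=c["camera_from_world"]@np.r_[P,1]; K=c["intrinsics"]
    return K[0,0]*q[0]/-q[2]+K[0,2], K[1,1]*-q[1]/-q[2]+K[1,2]
def ray(c,uv,z):
    K=c["intrinsics"]; M=np.linalg.inv(c["camera_from_world"])
    d=M[:3,:3]@np.array([(uv[0]-K[0,2])/K[0,0],-(uv[1]-K[1,2])/K[1,1],-1]); o=M[:3,3]
    return o+d*(z-o[2])/d[2]
def save(c,n,box=None,s=1):
    im=c["color"][...,::-1]
    if box: im=im[box[1]:box[3],box[0]:box[2]]
    cv2.imwrite("pics/"+n,cv2.resize(im,None,fx=s,fy=s,interpolation=cv2.INTER_CUBIC))
E
python3 - <<'E'
from h import *
s=state(); print(s)
for n in("top","side"):
    c=cam(n); save(c,n+"1.png",s=1.5); np.save(n+".npy",c,allow_pickle=True)
    print(n,np.linalg.inv(c["camera_from_world"]).round(2)[:3].tolist())
    for t in "steel_canister square_box cork_jar tin tray board scale spice1 spice2".split():
        print(t,[(np.round(d["bbox"]).tolist(),round(d["confidence"],2)) for d in spot_in(n,t)[:3]],[(np.round(d["uv"],1).tolist(),round(d["confidence"],2)) for d in mark_of(n,t)[:3]])
    print("plate",mark_of(n,"plate")[:2])
E
```

```text
{'t': 0.0, 'joints': array([ 1.14741234e+00,  4.91536293e-01,  1.55944743e+00,  1.25788279e-05,
        1.09169759e+00, -1.05595473e-01]), 'qvel': array([ 0.00038356, -0.00071489,  0.00062893, -0.00011299, -0.00053494,
       -0.00032714]), 'tau': array([ 1.20184170e-03, -6.12630486e+01, -2.58187097e+01,  6.92599732e-02,
        4.81508137e-02, -1.02142719e-04]), 'eef_pos': array([195.17286219, 593.51068363, 232.87688998]), 'tcp_rot': array([-3.14051124e+00, -1.25837671e-04,  2.82379826e+00]), 'ft_force': array([ 0.14060486, -0.31957005, -0.25712179]), 'moment': array([-0.03105218,  0.05655845,  0.02571496]), 'grip_force': 0.0, 'opening': 0.9989016139384876}
top [[-0.0, 1.0, -0.07, 427.56], [-1.0, -0.01, -0.02, -16.66], [-0.02, 0.07, 1.0, 1233.92]]
steel_canister [([220.0, 146.0, 245.0, 171.0], 0.69)] []
square_box [([272.0, 139.0, 297.0, 169.0], 0.89)] [([280.4, 154.4], 0.82), ([376.7, 209.8], 0.34)]
cork_jar [([248.0, 172.0, 272.0, 193.0], 0.86)] [([258.4, 186.3], 0.78)]
tin [([258.0, 223.0, 279.0, 245.0], 0.89), ([250.0, 149.0, 268.0, 171.0], 0.61)] [([264.6, 233.6], 0.81), ([258.
[... 1013 characters left out ...]
 211.0], 0.56), ([229.0, 279.0, 346.0, 355.0], 0.36)] [([214.4, 230.2], 0.83), ([285.5, 207.0], 0.81)]
tray [] []
board [([277.0, 184.0, 290.0, 209.0], 0.68), ([164.0, 136.0, 268.0, 180.0], 0.61)] [([217.4, 159.4], 0.74), ([292.6, 316.7], 0.63), ([271.4, 233.3], 0.62)]
scale [([227.0, 278.0, 346.0, 353.0], 0.63)] [([292.0, 315.7], 0.83)]
spice1 [([265.0, 213.0, 276.0, 232.0], 0.67), ([234.0, 176.0, 249.0, 198.0], 0.62)] [([270.1, 232.2], 0.51), ([261.1, 210.7], 0.24)]
spice2 [([265.0, 213.0, 276.0, 232.0], 0.67), ([234.0, 176.0, 249.0, 198.0], 0.62)] [([270.1, 232.2], 0.51), ([261.1, 210.7], 0.24)]
plate [{'uv': [269.9, 232.4], 'confidence': 0.74}, {'uv': [299.0, 300.3], 'confidence': 0.67}]
```

View pics/top1.png

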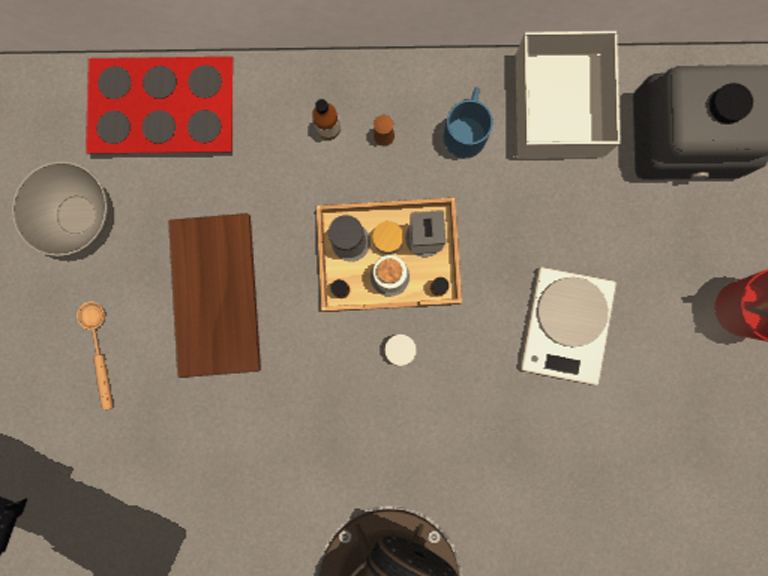

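```bash
python3 - <<'E'
from h import *
c=np.load("top.npy",allow_pickle=True).item(); w=cloud(c)
print(c["intrinsics"].tolist())
for n,b in dict(steel=(220,146,245,171),box=(272,139,297,169),cork=(248,172,272,193),tin=(250,149,268,171),white=(258,223,279,245)).items():
    p=w[b[1]:b[3],b[0]:b[2]].reshape(-1,3); p=p[np.isfinite(p[:,2])]
    q=np.sort(p[:,2]); h=q[-15]; 
    if n=='tin': h=48
    m=p[abs(p[:,2]-h)<5]; print(n,h,len(m),m.min(0).round(),m.max(0).round(),m.mean(0).round(1), ((m.min(0)+m.max(0))/2).round(1))
for n,b,lo,hi in(("board",(105,135,180,260),13,23),("plate",(340,170,415,262),30,39),("scalebody",(340,170,415,262),20,28),("traywalls",(205,120,315,215),35,45)):
    p=w[b[1]:b[3],b[0]:b[2]].reshape(-1,3); m=p[(p[:,2]>lo)&(p[:,2]<hi)]
    r=cv2.minAreaRect(m[:,:2].astype(np.float32)); print(n,len(m),r,m.mean(0).round(1))
print(ray(c,(382.6,205.9),35),ray(c,(263.5,170.1),0))
E
```

```text
[[449.41573507428166, 0.0, 254.7011041192592], [0.0, 449.41573507428166, 193.4314646742675], [0.0, 0.0, 1.0]]
steel 130.20934433226375 252 [578.  41. 125.] [626.  94. 133.] [603.   68.7 127.3] [601.7  67.5 129. ]
box 123.48314749311703 251 [583. -96. 118.] [641. -41. 125.] [612.1 -69.  120.5] [611.9 -68.4 121.9]
cork 129.95739070410673 181 [520. -23. 125.] [560.  17. 132.] [539.8  -4.2 127.7] [540.1  -3.2 128.6]
tin 48 233 [582. -24.  45.] [631.  21.  53.] [ 6.067e+02 -3.000e-01  5.040e+01] [606.7  -1.2  49.1]
white 49.15122446118676 216 [382. -46.  44.] [434.   1.  51.] [409.  -22.1  46.5] [408.1 -22.6  47.5]
board 5542 ((509.2686767578125, 318.5152893066406), (289.77984619140625, 150.66493225097656), 4.451944828033447) [507.6 317.4  18. ]
plate 1609 ((450.4668273925781, -321.16876220703125), (126.42868041992188, 178.348876953125), 78.84219360351562) [ 473.3 -325.9   35.1]
scalebody 1740 ((449.78216552734375, -321.5242614746094), (140.00099182128906, 189.5526123046875), 78.68670654296875) [ 428.3 -314.3   24.3]
traywalls 887 ((579.2239990234375, -0.7283477783203125), (190.5808563232422, 250.1885223388672), 3.073611259460449) [590.2  -0.7  39.9]
[ 478.34201649 -329.67777757   35.        ] [580.4472199  -14.22017745   0.        ]
```

The top view shows the board on the left (left px 215,295), the tray in the middle with steel at back left, box at back right and cork in front. The tin is between them (388,237). The scale is on the right with its plate at (573,311). The white look-alike at (400,349) is outside the tray.

```bash
cat >> h.py <<'E'
def go(x,y,z,yaw=183.07):
    s=state(); p=s["eef_pos"]; ps=s["tcp_rot"][2]; d=np.array([x,y,z])-p
    r=(np.radians(yaw)-ps+np.pi)%(2*np.pi)-np.pi
    print("slide",np.round([d[0]*np.cos(ps)+d[1]*np.sin(ps),d[0]*np.sin(ps)-d[1]*np.cos(ps),-d[2]],1).tolist(),"mm roll",round(-r,4))
def tray(x,y):
    a=np.radians(3.07); return 579.2+x*np.cos(a)-y*np.sin(a), -0.7+x*np.sin(a)+y*np.cos(a)
E
python3 - <<'E'
from h import *
c=np.load("top.npy",allow_pickle=True).item(); w=cloud(c)
p=w[139:169,272:297].reshape(-1,3); m=p[p[:,2]>114]; print(cv2.minAreaRect(m[:,:2].astype(np.float32)))
go(500,0,330)
E
```

```text
((611.8317260742188, -68.28642272949219), (56.26474380493164, 55.51396942138672), 2.049100875854492)
slide [-475.0, -468.8, -96.5] mm roll -0.3714
```

>>> {"op": "step_arm", "data": {
  "increments": [
    {"slide": [-0.035,-0.035,-0.03],"roll": -0.18},
    {"slide": [-0.075,-0.075,-0.06],"roll": -0.3714},
    {"slide": [-0.115,-0.115,-0.09],"roll": -0.3714},
    {"slide": [-0.155,-0.155,-0.0965],"roll": -0.3714},
    {"slide": [-0.195,-0.195,-0.0965],"roll": -0.3714}
  ]
}}

```text
t: 2.62
eef_pos: [320.2, 346.0, 330.9]
tcp_rot: [3.14, 0.002, -3.088]
ft_force: [1.7, -0.0, -0.5]
opening: 0.999
grip_force: 0.0
```

```bash
python3 -c "
from h import *
s=state();print(s['t'],s['eef_pos'],s['tcp_rot'],s['joints']);go(500,0,330)"
```

```text
2.625 [320.20012818 345.95904617 330.89857289] [ 3.14032255e+00  1.78804586e-03 -3.08770753e+00] [ 6.83804902e-01  1.70812901e-01  1.77594751e+00 -2.90079563e-05
  1.19263917e+00 -9.40867007e-01]
slide [-160.9, -355.1, 0.9] mm roll 0.0003
```

>>> {"op": "step_arm", "data": {
  "increments": [
    {"slide": [-0.025,-0.055,0],"roll": 0},
    {"slide": [-0.05,-0.11,0],"roll": 0},
    {"slide": [-0.075,-0.165,0],"roll": 0},
    {"slide": [-0.1,-0.22,0],"roll": 0},
    {"slide": [-0.125,-0.275,0],"roll": 0}
  ]
}}

```text
t: 3.25
eef_pos: [459.7, 77.7, 330.2]
tcp_rot: [3.141, 0.001, -3.088]
ft_force: [0.0, 1.4, 0.7]
opening: 1.004
grip_force: 0.0
```

>>> {"op": "step_arm", "data": {
  "increments": [
    {"slide": [-0.02,-0.04,0],"roll": 0},
    {"slide": [-0.036,-0.08,0],"roll": 0},
    {"slide": [-0.036,-0.08,0],"roll": 0}
  ]
}}

```text
t: 3.62
eef_pos: [500.2, -0.4, 329.6]
tcp_rot: [-3.142, -0.0, -3.091]
ft_force: [-0.3, -0.3, 0.1]
opening: 1.002
grip_force: 0.0
```

```bash
python3 - <<'E'
from h import *
s=state();print(s['t'],s['eef_pos'],s['tcp_rot'],s['joints'])
c=cam("wrist"); save(c,"w1.png",s=1.5); np.save("w1.npy",c,allow_pickle=True)
print(np.linalg.inv(c["camera_from_world"]).round(2)[:3].tolist())
for t in "steel_canister square_box cork_jar tin".split(): print(t,[(np.round(d["bbox"]).tolist(),round(d["confidence"],2)) for d in spot_in("wrist",t)[:3]])
w=cloud(c); p=w.reshape(-1,3); p=p[np.isfinite(p[:,2])]
for n,(x,y),lo,hi in(("steel",(605,69),122,132),("box",(612,-68),114,121),("corktop",(540,-3),123,132),("corkrim",(540,-3),106,114),("tin",(609,0),47,54)):
    m=p[(p[:,2]>lo)&(p[:,2]<hi)&(np.hypot(p[:,0]-x,p[:,1]-y)<42)]
    if len(m)>5: print(n,len(m),m.mean(0).round(1),((m.min(0)+m.max(0))/2).round(1),(np.ptp(m,0)).round(1),cv2.minAreaRect(m[:,:2].astype(np.float32)),cv2.minEnclosingCircle(m[:,:2].astype(np.float32)))
E
```

```text
3.625 [ 5.00152402e+02 -4.05571733e-01  3.29592898e+02] [-3.14154694e+00 -2.37459643e-04 -3.09115320e+00] [-1.32909899e-01  2.18616472e-01  1.71692877e+00 -9.44481209e-05
  1.20627255e+00 -1.75411201e+00]
[[-0.05, -0.97, -0.25, 429.31], [1.0, -0.05, -0.01, -4.09], [0.0, -0.25, 0.97, 481.41]]
steel_canister [([271.0, 205.0, 320.0, 251.0], 0.92)]
square_box [([179.0, 200.0, 227.0, 248.0], 0.79), ([8.0, 46.0, 108.0, 183.0], 0.37)]
cork_jar [([382.0, 82.0, 498.0, 246.0], 0.2)]
tin [([223.0, 82.0, 258.0, 119.0], 0.76), ([234.0, 211.0, 264.0, 243.0], 0.62), ([383.0, 84.0, 494.0, 247.0], 0.35)]
steel 708 [592.6  68.6 126.3] [591.9  69.4 125.4] [32.1 56.   6.6] ((591.1055908203125, 68.60867309570312), (30.422954559326172, 55.960411071777344), 3.3320634365081787) ((601.927490234375, 69.26227569580078), 28.21832847595215)
box 827 [598.8 -67.9 118.3] [600.6 -67.9 117.6] [36.9 57.   6.9] ((600.4651489257812, -68.18030548095703), (35.17652130126953, 56.39748001098633), 2.191009521484375) ((602.0582885742188, -67.9815673828125), 32.26081085205078)
corktop 731 [538.5  -3.5 127.3] [539.4  -3.6 126.3] [41.2 40.5  6.4] ((539.3377685546875, -3.5583877563476562), (40.700199127197266, 40.723819732666016), 62.04444122314453) ((539.3761596679688, -3.49233078956604), 20.795549392700195)
corkrim 490 [531.2  -3.5 110.2] [539.   -3.9 110. ] [55.6 56.2  7.7] ((538.8519897460938, -4.080818176269531), (55.458465576171875, 56.127140045166016), 3.388697624206543) ((539.3925170898438, -3.2002315521240234), 28.92262077331543)
tin 759 [6.09e+02 4.00e-01 5.13e+01] [609.5   0.8  50.8] [50.3 82.   6.3] ((610.0743408203125, 1.0580673217773438), (49.088016510009766, 81.4746322631836), 4.275934219360352) ((604.2291259765625, 0.7778536081314087), 41.23462677001953)
```

View pics/w1.png

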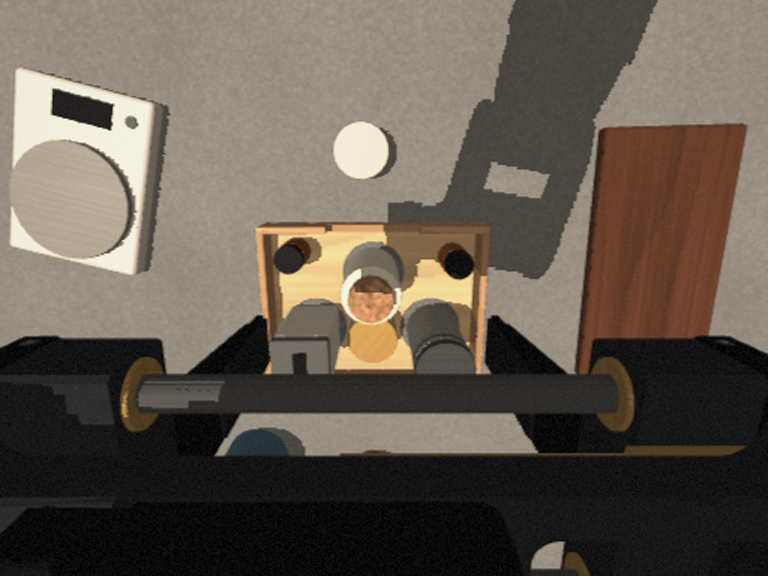

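The wrist view confirms the layout: box (303,350), steel (443,350), cork (371,295), tin (373,340). Cork jar first.

>>> {"op": "step_arm", "data": {
  "increments": [
    {"slide": [-0.0396,-0.0049,0.03],"roll": -0.003},
    {"slide": [-0.0396,-0.0049,0.09],"roll": -0.003},
    {"slide": [-0.0396,-0.0049,0.15],"roll": -0.003},
    {"slide": [-0.0396,-0.0049,0.2],"roll": -0.003},
    {"slide": [-0.0396,-0.0049,0.2346],"roll": -0.003}
  ]
}}

```text
t: 4.5
eef_pos: [538.4, 0.0, 93.5]
tcp_rot: [3.141, -0.001, -3.084]
ft_force: [1.1, -1.3, 0.1]
opening: 1.001
grip_force: 0.0
```

>>> {"op": "step_arm", "data": {
  "increments": [
    {"slide": [0,0,0],"roll": 0},
    {"slide": [0,0,0],"roll": 0},
    {"slide": [0,0,0],"roll": 0},
    {"slide": [0,0,0],"roll": 0},
    {"slide": [0,0,0],"roll": 0}
  ],
  "fingers": 0
}}

```text
t: 5.12
eef_pos: [539.8, -1.3, 96.3]
tcp_rot: [-3.141, 0.002, -3.085]
ft_force: [0.9, -2.0, 6.4]
opening: 0.608
grip_force: 29.8
```

>>> {"op": "step_arm", "data": {
  "increments": [
    {"slide": [0,0,-0.02],"roll": 0},
    {"slide": [0,0,-0.06],"roll": 0},
    {"slide": [0,0,-0.105],"roll": 0},
    {"slide": [0,0,-0.145],"roll": 0},
    {"slide": [0,0.02,-0.15],"roll": 0}
  ]
}}

```text
t: 5.75
eef_pos: [538.6, 18.8, 247.4]
tcp_rot: [-3.141, 0.004, -3.087]
ft_force: [0.7, 0.1, -3.7]
opening: 0.61
grip_force: 29.8
```

```bash
python3 -c "
from h import *
s=state();print(s['t'],s['eef_pos'],s['tcp_rot'],s['opening'],s['ft_force']);go(509,318,246)"
```

```text
5.75 [538.57498983  18.77519098 247.40052814] [-3.1411762   0.00396447 -3.08675319] 0.6101763869532068 [ 0.65291023  0.13638843 -3.67217841]
slide [13.1, 300.4, 1.4] mm roll 0.0013
```

>>> {"op": "step_arm", "data": {
  "increments": [
    {"slide": [0.003,0.045,0],"roll": 0},
    {"slide": [0.006,0.1,0],"roll": 0},
    {"slide": [0.009,0.155,0],"roll": 0},
    {"slide": [0.011,0.21,0],"roll": 0},
    {"slide": [0.0131,0.26,0],"roll": 0}
  ]
}}

```text
t: 6.38
eef_pos: [508.6, 280.3, 243.4]
tcp_rot: [-3.141, -0.003, -3.084]
ft_force: [0.3, -0.6, -2.7]
opening: 0.616
grip_force: 29.8
```

>>> {"op": "step_arm", "data": {
  "increments": [
    {"slide": [0,0.03,0],"roll": 0},
    {"slide": [0,0.0404,0],"roll": 0},
    {"slide": [0,0.0404,0.03],"roll": 0},
    {"slide": [0,0.0404,0.07],"roll": 0},
    {"slide": [0,0.0404,0.1],"roll": 0}
  ]
}}

```text
t: 7.0
eef_pos: [506.9, 317.4, 142.8]
tcp_rot: [-3.141, -0.003, -3.085]
ft_force: [1.5, 0.2, -2.5]
opening: 0.611
grip_force: 29.8
```

```bash
python3 -c "
from h import *
s=state();print(s['t'],s['eef_pos'],s['tcp_rot'],s['opening'],s['ft_force']);go(509,318,109)"
```

```text
7.0 [506.9280848  317.3900079  142.81214432] [-3.14057959e+00 -2.50251664e-03 -3.08548376e+00] 0.6106463799921613 [ 1.51286662  0.21132469 -2.54296677]
slide [-2.1, 0.5, 33.8] mm roll 0.0025
```

>>> {"op": "step_arm", "data": {
  "increments": [
    {"slide": [0,0,0.018],"roll": 0},
    {"slide": [0,0,0.03],"roll": 0},
    {"slide": [0,0,0.036],"roll": 0},
    {"slide": [0,0,0.038],"roll": 0},
    {"slide": [0,0,0.038],"roll": 0}
  ]
}}

```text
t: 7.62
eef_pos: [508.2, 317.9, 108.2]
tcp_rot: [3.141, 0.001, -3.085]
ft_force: [-1.3, -2.3, 1.5]
opening: 0.609
grip_force: 29.9
```

>>> {"op": "step_arm", "data": {
  "increments": [
    {"slide": [0,0,0.0005],"roll": 0},
    {"slide": [0,0,0.001],"roll": 0},
    {"slide": [0,0,0.001],"roll": 0}
  ]
}}

```text
t: 8.0
eef_pos: [508.6, 318.0, 108.1]
tcp_rot: [3.141, 0.002, -3.085]
ft_force: [-1.8, -6.0, 12.4]
opening: 0.611
grip_force: 30.0
```

>>> {"op": "step_arm", "data": {
  "increments": [
    {"slide": [0,0,0],"roll": 0},
    {"slide": [0,0,0],"roll": 0},
    {"slide": [0,0,0],"roll": 0},
    {"slide": [0,0,0],"roll": 0}
  ],
  "fingers": 1
}}

```text
t: 8.5
eef_pos: [508.0, 318.2, 106.3]
tcp_rot: [3.141, 0.0, -3.085]
ft_force: [-0.2, 0.2, 0.0]
opening: 0.964
grip_force: 0.0
```

>>> {"op": "step_arm", "data": {
  "increments": [
    {"slide": [0,0,-0.02],"roll": 0},
    {"slide": [0,0,-0.06],"roll": 0},
    {"slide": [0,0,-0.09],"roll": 0},
    {"slide": [0,-0.03,-0.1],"roll": 0}
  ]
}}

```text
t: 9.0
eef_pos: [510.0, 289.1, 208.1]
tcp_rot: [3.14, 0.003, -3.083]
ft_force: [-0.3, -0.7, -1.0]
opening: 1.004
grip_force: 0.0
```

```bash
python3 - <<'E'
from h import *
s=state();print(s['t'],s['eef_pos'],s['tcp_rot'],s['opening'],s['ft_force']);go(602.5,69,208)
c=cam("top");save(c,"t2.png",(90,110,430,280),2)
p=cloud(c).reshape(-1,3)
m=p[(p[:,2]>100)&(p[:,2]<145)&(np.hypot(p[:,0]-509,p[:,1]-318)<50)]; print(len(m),m.mean(0))
E
```

```text
9.0 [510.00050838 289.13016401 208.11059926] [ 3.14026987e+00  2.84662660e-03 -3.08296794e+00] 1.0040857778945982 [-0.25134133 -0.66641924 -0.97022313]
slide [-79.4, -225.2, 0.1] mm roll 0.005
16 [487.46936719 296.8672776  113.2755955 ]
```

View pics/t2.png

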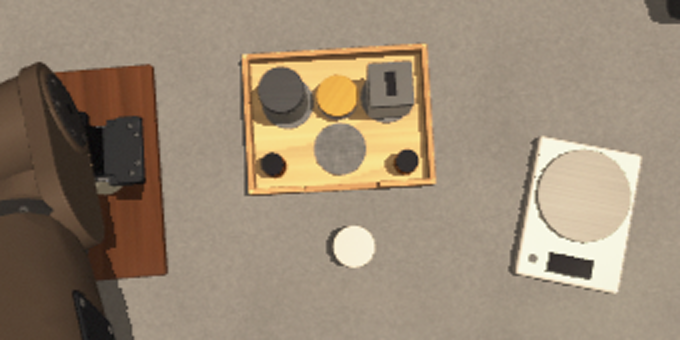

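The cork jar's pad is free at crop (340,149), and steel, box and spice jars are undisturbed. The arm hides the board. Next is the steel canister.

>>> {"op": "step_arm", "data": {
  "increments": [
    {"slide": [-0.0159,-0.045,0],"roll": 0.005},
    {"slide": [-0.035,-0.1,0],"roll": 0.005},
    {"slide": [-0.055,-0.155,0],"roll": 0.005},
    {"slide": [-0.074,-0.21,0],"roll": 0.005},
    {"slide": [-0.0794,-0.2252,0],"roll": 0.005}
  ]
}}

```text
t: 9.68
eef_pos: [602.5, 65.0, 206.0]
tcp_rot: [-3.142, -0.0, -3.093]
ft_force: [-0.0, 0.9, 0.6]
opening: 1.0
grip_force: 0.0
```

>>> {"op": "step_arm", "data": {
  "increments": [
    {"slide": [0,0,0],"roll": 0},
    {"slide": [0,0,0.02],"roll": 0}
  ]
}}

```text
t: 9.93
eef_pos: [601.8, 69.2, 187.2]
tcp_rot: [3.141, 0.002, -3.089]
ft_force: [0.4, -1.0, -1.0]
opening: 0.999
grip_force: 0.0
```

```bash
python3 -c "
from h import *
s=state();print(s['t'],s['eef_pos'],s['tcp_rot'],s['opening'],s['ft_force']);go(602.5,69,95)"
```

```text
9.925 [601.7524444   69.17277407 187.185201  ] [ 3.14131064e+00  2.31226121e-03 -3.08920418e+00] 0.999122104762068 [ 0.42829344 -1.01103961 -1.00855214]
slide [-0.7, -0.2, 92.2] mm roll -0.0012
```

>>> {"op": "step_arm", "data": {
  "increments": [
    {"slide": [0,0,0.03],"roll": 0},
    {"slide": [0,0,0.065],"roll": 0},
    {"slide": [0,0,0.085],"roll": 0},
    {"slide": [0,0,0.091],"roll": 0}
  ]
}}

```text
t: 10.42
eef_pos: [600.7, 69.5, 94.3]
tcp_rot: [3.141, -0.002, -3.088]
ft_force: [0.4, -0.4, -0.4]
opening: 0.998
grip_force: 0.0
```

>>> {"op": "step_arm", "data": {
  "increments": [
    {"slide": [0,0,0],"roll": 0},
    {"slide": [0,0,0],"roll": 0},
    {"slide": [0,0,0],"roll": 0},
    {"slide": [0,0,0],"roll": 0},
    {"slide": [0,0,0],"roll": 0}
  ],
  "fingers": 0
}}

```text
t: 11.05
eef_pos: [601.8, 67.8, 95.7]
tcp_rot: [3.141, 0.001, -3.09]
ft_force: [-0.0, 2.3, 2.1]
opening: 0.608
grip_force: 29.9
```

>>> {"op": "step_arm", "data": {
  "increments": [
    {"slide": [0,0,-0.02],"roll": 0},
    {"slide": [0,0,-0.06],"roll": 0},
    {"slide": [0,0,-0.1],"roll": 0},
    {"slide": [0,0.01,-0.13],"roll": 0},
    {"slide": [0,0.05,-0.15],"roll": 0}
  ]
}}

```text
t: 11.68
eef_pos: [599.2, 116.8, 246.3]
tcp_rot: [-3.141, 0.0, -3.093]
ft_force: [0.4, 0.3, -4.8]
opening: 0.607
grip_force: 29.9
```

```bash
python3 -c "
from h import *
s=state();print(s['t'],s['eef_pos'],s['tcp_rot'],s['opening'],s['ft_force']);go(601,325.5,245)"
```

```text
11.675 [599.16649483 116.7880491  246.32464331] [-3.14127197e+00  2.35448719e-04 -3.09261335e+00] 0.6073600012663118 [ 0.3865938   0.2916562  -4.83291984]
slide [-12.0, 208.4, 1.3] mm roll -0.0046
```

>>> {"op": "step_arm", "data": {
  "increments": [
    {"slide": [-0.003,0.05,0],"roll": -0.0046},
    {"slide": [-0.006,0.1,0],"roll": -0.0046},
    {"slide": [-0.009,0.15,0],"roll": -0.0046},
    {"slide": [-0.012,0.195,0],"roll": -0.0046},
    {"slide": [-0.012,0.2084,0],"roll": -0.0046}
  ]
}}

```text
t: 12.3
eef_pos: [599.5, 328.7, 244.2]
tcp_rot: [-3.141, -0.002, -3.083]
ft_force: [1.4, -0.8, -5.1]
opening: 0.606
grip_force: 29.9
```

>>> {"op": "step_arm", "data": {
  "increments": [
    {"slide": [0,0,0.01],"roll": 0},
    {"slide": [0,0,0.05],"roll": 0},
    {"slide": [0,0,0.09],"roll": 0},
    {"slide": [0,0,0.115],"roll": 0},
    {"slide": [0,0,0.13],"roll": 0}
  ]
}}

```text
t: 12.92
eef_pos: [600.1, 324.6, 113.4]
tcp_rot: [-3.141, -0.002, -3.087]
ft_force: [0.2, -0.6, -4.1]
opening: 0.608
grip_force: 29.9
```

>>> {"op": "step_arm", "data": {
  "increments": [
    {"slide": [0,0,0.005],"roll": 0},
    {"slide": [0,0,0.008],"roll": 0},
    {"slide": [0,0,0.008],"roll": 0},
    {"slide": [0,0,0.009],"roll": 0},
    {"slide": [0,0,0.009],"roll": 0}
  ]
}}

```text
t: 13.55
eef_pos: [600.8, 326.7, 107.6]
tcp_rot: [3.141, 0.002, -3.085]
ft_force: [-1.3, -1.3, 4.9]
opening: 0.607
grip_force: 29.9
```

>>> {"op": "step_arm", "data": {
  "increments": [
    {"slide": [0,0,0],"roll": 0},
    {"slide": [0,0,0],"roll": 0},
    {"slide": [0,0,0],"roll": 0},
    {"slide": [0,0,0],"roll": 0}
  ],
  "fingers": 1
}}

```text
t: 14.05
eef_pos: [600.3, 326.5, 106.3]
tcp_rot: [3.142, -0.0, -3.085]
ft_force: [0.4, -0.2, 0.2]
opening: 0.962
grip_force: 0.0
```

>>> {"op": "step_arm", "data": {
  "increments": [
    {"slide": [0,0,-0.02],"roll": 0},
    {"slide": [0,0,-0.06],"roll": 0},
    {"slide": [0,0,-0.1],"roll": 0},
    {"slide": [0,-0.04,-0.11],"roll": 0},
    {"slide": [0,-0.09,-0.11],"roll": 0}
  ]
}}

```text
t: 14.68
eef_pos: [605.6, 236.4, 219.1]
tcp_rot: [3.141, 0.004, -3.084]
ft_force: [0.4, 0.2, -0.2]
opening: 1.0
grip_force: 0.0
```

```bash
python3 -c "
from h import *
s=state();print(s['t'],s['eef_pos'],s['tcp_rot'],s['opening'],s['ft_force']);go(611.8,-68.2,216)"
```

```text
14.675 [605.63978992 236.41566615 219.0696003 ] [ 3.14075004  0.0035636  -3.08358943] 0.9998394212591589 [ 0.38624151  0.17430205 -0.16092007]
slide [11.5, -304.5, 3.1] mm roll 0.0044
```

>>> {"op": "step_arm", "data": {
  "increments": [
    {"slide": [0.002,-0.055,0],"roll": 0.0044},
    {"slide": [0.004,-0.115,0],"roll": 0.0044},
    {"slide": [0.006,-0.175,0],"roll": 0.0044},
    {"slide": [0.009,-0.235,0],"roll": 0.0044},
    {"slide": [0.0115,-0.285,0],"roll": 0.0044}
  ]
}}

```text
t: 15.3
eef_pos: [609.9, -50.9, 218.0]
tcp_rot: [-3.141, 0.002, -3.09]
ft_force: [1.0, -0.1, 0.6]
opening: 1.0
grip_force: 0.0
```

>>> {"op": "step_arm", "data": {
  "increments": [
    {"slide": [0,-0.0195,0],"roll": 0},
    {"slide": [0,-0.0195,0],"roll": 0},
    {"slide": [0,-0.0195,0.03],"roll": 0}
  ]
}}

```text
t: 15.68
eef_pos: [612.0, -66.9, 188.3]
tcp_rot: [-3.141, 0.004, -3.089]
ft_force: [0.7, -0.1, -1.1]
opening: 1.004
grip_force: 0.0
```

```bash
python3 -c "
from h import *
s=state();print(s['t'],s['eef_pos'],s['tcp_rot'],s['opening'],s['ft_force']);go(611.8,-68.2,95)"
```

```text
15.675 [611.9709253  -66.86325909 188.26597699] [-3.14079786  0.00444858 -3.08903312] 1.004355638787472 [ 0.73448064 -0.07802306 -1.10322261]
slide [0.2, -1.3, 93.3] mm roll -0.001
```

>>> {"op": "step_arm", "data": {
  "increments": [
    {"slide": [0,-0.001,0.03],"roll": 0},
    {"slide": [0,-0.001,0.065],"roll": 0},
    {"slide": [0,-0.001,0.085],"roll": 0},
    {"slide": [0,-0.001,0.091],"roll": 0}
  ]
}}

```text
t: 16.18
eef_pos: [610.8, -67.2, 94.5]
tcp_rot: [3.141, -0.002, -3.088]
ft_force: [0.2, -0.4, -0.7]
opening: 1.0
grip_force: 0.0
```

>>> {"op": "step_arm", "data": {
  "increments": [
    {"slide": [0,0,0],"roll": 0},
    {"slide": [0,0,0],"roll": 0},
    {"slide": [0,0,0],"roll": 0},
    {"slide": [0,0,0],"roll": 0},
    {"slide": [0,0,0],"roll": 0}
  ],
  "fingers": 0
}}

```text
t: 16.8
eef_pos: [611.1, -69.1, 95.6]
tcp_rot: [-3.142, 0.001, -3.09]
ft_force: [0.4, 0.8, 2.1]
opening: 0.588
grip_force: 29.9
```

>>> {"op": "step_arm", "data": {
  "increments": [
    {"slide": [0,0,-0.02],"roll": 0},
    {"slide": [0,0,-0.06],"roll": 0},
    {"slide": [0,0,-0.1],"roll": 0},
    {"slide": [0.015,0.01,-0.14],"roll": 0},
    {"slide": [0.05,0.03,-0.15],"roll": 0}
  ]
}}

```text
t: 17.42
eef_pos: [560.0, -41.9, 247.2]
tcp_rot: [-3.141, 0.004, -3.09]
ft_force: [-0.1, 0.2, -1.8]
opening: 0.588
grip_force: 29.9
```

```bash
python3 -c "
from h import *
s=state();print(s['t'],s['eef_pos'],s['tcp_rot'],s['opening'],s['ft_force']);go(418,311,245)"
```

```text
17.425 [560.02184116 -41.94913447 247.24752756] [-3.14078698  0.00351232 -3.09047625] 0.5878910028316161 [-0.10453463  0.19127165 -1.75128162]
slide [123.8, 359.7, 2.2] mm roll -0.0025
```

>>> {"op": "step_arm", "data": {
  "increments": [
    {"slide": [0.018,0.05,0],"roll": 0},
    {"slide": [0.037,0.105,0],"roll": 0},
    {"slide": [0.056,0.16,0],"roll": 0},
    {"slide": [0.075,0.215,0],"roll": 0},
    {"slide": [0.094,0.27,0],"roll": 0}
  ]
}}

```text
t: 18.05
eef_pos: [450.6, 224.6, 245.3]
tcp_rot: [3.142, -0.0, -3.09]
ft_force: [0.5, 0.3, -2.2]
opening: 0.587
grip_force: 29.9
```

>>> {"op": "step_arm", "data": {
  "increments": [
    {"slide": [0.018,0.055,0],"roll": 0},
    {"slide": [0.0298,0.087,0],"roll": 0},
    {"slide": [0.0298,0.0897,0],"roll": 0},
    {"slide": [0.0298,0.0897,0.02],"roll": 0},
    {"slide": [0.0298,0.0897,0.06],"roll": 0}
  ]
}}

```text
t: 18.68
eef_pos: [418.2, 310.7, 185.7]
tcp_rot: [3.14, 0.003, -3.09]
ft_force: [0.4, -0.2, -2.5]
opening: 0.586
grip_force: 29.9
```

```bash
python3 -c "
from h import *
s=state();print(s['t'],s['eef_pos'],s['tcp_rot'],s['opening'],s['ft_force']);go(418,311,185)"
```

```text
18.675 [418.16437797 310.74767246 185.66606251] [ 3.14029202e+00  2.87533523e-03 -3.09018945e+00] 0.5862662802141947 [ 0.3947583  -0.1878668  -2.49634624]
slide [0.2, 0.3, 0.7] mm roll -0.0022
```

Commanded height is now +90 relative to the grasp, so going down 79 reaches +11.

>>> {"op": "step_arm", "data": {
  "increments": [
    {"slide": [0,0,0.035],"roll": 0},
    {"slide": [0,0,0.06],"roll": 0},
    {"slide": [0,0,0.072],"roll": 0},
    {"slide": [0,0,0.077],"roll": 0},
    {"slide": [0,0,0.078],"roll": 0}
  ]
}}

```text
t: 19.3
eef_pos: [417.6, 311.1, 107.8]
tcp_rot: [3.141, 0.001, -3.09]
ft_force: [0.5, 0.9, -1.8]
opening: 0.587
grip_force: 29.9
```

>>> {"op": "step_arm", "data": {
  "increments": [
    {"slide": [0,0,0.0005],"roll": 0},
    {"slide": [0,0,0.001],"roll": 0},
    {"slide": [0,0,0.001],"roll": 0}
  ]
}}

```text
t: 19.68
eef_pos: [417.6, 311.3, 107.5]
tcp_rot: [3.141, 0.002, -3.089]
ft_force: [-0.5, -1.5, 5.9]
opening: 0.587
grip_force: 29.9
```

>>> {"op": "step_arm", "data": {
  "increments": [
    {"slide": [0,0,0],"roll": 0},
    {"slide": [0,0,0],"roll": 0},
    {"slide": [0,0,0],"roll": 0},
    {"slide": [0,0,0],"roll": 0}
  ],
  "fingers": 1
}}

```text
t: 20.18
eef_pos: [417.2, 311.1, 106.3]
tcp_rot: [3.142, 0.0, -3.09]
ft_force: [-0.4, -0.5, 0.7]
opening: 0.952
grip_force: 0.0
```

>>> {"op": "step_arm", "data": {
  "increments": [
    {"slide": [0,0,-0.02],"roll": 0},
    {"slide": [0,0,-0.06],"roll": 0},
    {"slide": [0,0,-0.1],"roll": 0},
    {"slide": [-0.03,-0.04,-0.11],"roll": 0},
    {"slide": [-0.06,-0.09,-0.11],"roll": 0}
  ]
}}

```text
t: 20.8
eef_pos: [482.7, 224.0, 217.6]
tcp_rot: [3.141, 0.002, -3.088]
ft_force: [0.3, 0.3, -0.8]
opening: 0.999
grip_force: 0.0
```

```bash
python3 -c "
from h import *
s=state();print(s['t'],s['eef_pos'],s['tcp_rot'],s['opening'],s['ft_force']);go(535,0,216)"
```

```text
20.8 [482.68941233 224.04530673 217.5673011 ] [ 3.14076367e+00  2.46631737e-03 -3.08761470e+00] 0.9990844236096832 [ 0.28941269  0.25392453 -0.76769791]
slide [-40.1, -226.5, 1.6] mm roll 0.0004
```

>>> {"op": "step_arm", "data": {
  "increments": [
    {"slide": [-0.005,-0.05,-0.02],"roll": 0},
    {"slide": [-0.01,-0.105,-0.04],"roll": 0},
    {"slide": [-0.015,-0.16,-0.06],"roll": 0},
    {"slide": [-0.015,-0.21,-0.06],"roll": 0},
    {"slide": [-0.015,-0.2265,-0.06],"roll": 0}
  ]
}}

```text
t: 21.42
eef_pos: [508.5, -3.3, 276.4]
tcp_rot: [-3.142, 0.0, -3.092]
ft_force: [0.1, 0.4, -0.2]
opening: 1.002
grip_force: 0.0
```

>>> {"op": "step_arm", "data": {
  "increments": [
    {"slide": [0,0,0],"roll": 0},
    {"slide": [0,0,0],"roll": 0}
  ]
}}

```text
t: 21.68
eef_pos: [508.4, 0.0, 276.1]
tcp_rot: [3.141, -0.0, -3.089]
ft_force: [-0.5, 1.2, 0.9]
opening: 0.998
grip_force: 0.0
```

```bash
python3 - <<'E'
from h import *
s=state();print(s['t'],s['eef_pos'],s['tcp_rot'],s['opening'],s['ft_force'])
c=cam("wrist");save(c,"w3.png",s=1.5)
for nm in("wrist","top"):
    c=cam(nm); p=cloud(c).reshape(-1,3); p=p[np.isfinite(p[:,2])]
    for n,(x,y),lo,hi,r in(("tin",(609,0),44,54,36),("steel",(601,326),132,146,40),("box",(417,311),125,132,45),("cork",(508,318),132,145,30),("plate",(474,-326),31,39,70)):
        m=p[(p[:,2]>lo)&(p[:,2]<hi)&(np.hypot(p[:,0]-x,p[:,1]-y)<r)]
        if len(m)>5: print(nm,n,len(m),m.mean(0).round(1),((m.min(0)+m.max(0))/2).round(1),(np.ptp(m,0)).round(1))
    K=c
    print([(np.round(d["bbox"]).tolist(),round(d["confidence"],2),ray(c,((d["bbox"][0]+d["bbox"][2])/2,(d["bbox"][1]+d["bbox"][3])/2),51).round()) for d in spot_in(nm,"tin")[:3]])
go(608.5,0.5,150)
E
```

```text
21.675 [5.08415566e+02 4.70583837e-02 2.76132382e+02] [ 3.14116570e+00 -3.94912813e-04 -3.08890142e+00] 0.9975219379350629 [-0.46377128  1.16364351  0.94681942]
wrist tin 1018 [6.046e+02 3.000e-01 5.120e+01] [6.05e+02 4.00e-01 4.89e+01] [50.5 54.7  9.8]
wrist plate 4791 [ 474.  -310.9   35.2] [ 474.1 -311.1   34.6] [123.1  94.8   7.1]
[([229.0, 212.0, 266.0, 251.0], 0.65, array([602.,  -0.,  51.])), ([218.0, 72.0, 258.0, 112.0], 0.64, array([410., -22.,  51.]))]
top steel 420 [603.5 326.5 138. ] [603.5 327.1 138.4] [55.3 57.5 10.6]
top box 403 [419.4 310.5 129.3] [419.3 312.1 128.6] [56.6 59.5  6.9]
top cork 226 [508.1 314.4 138.8] [508.9 314.5 138. ] [39.6 40.8 12. ]
top plate 1538 [ 473.8 -326.4   35.3] [ 474.5 -325.4   35. ] [119.8 122.2   8. ]
[([118.0, 216.0, 152.0, 240.0], 0.36, array([422., 325.,  51.])), ([120.0, 188.0, 151.0, 205.0], 0.24, array([507., 325.,  51.]))]
slide [-99.9, -4.5, 126.3] mm roll -0.0005
```

View pics/w3.png

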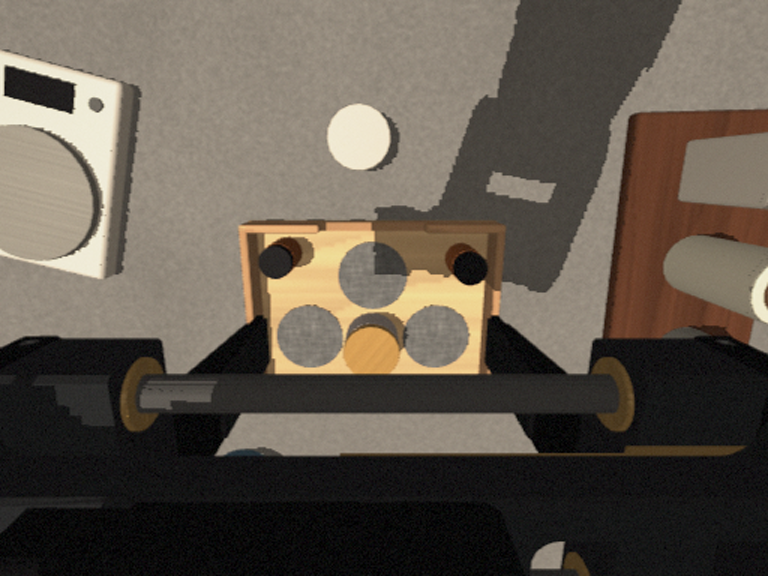

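All three pads are clear, and the tin is at (371,348) with its look-alike at (359,137), outside. The canisters stand upright on the board at the right. Next is the tin.

>>> {"op": "step_arm", "data": {
  "increments": [
    {"slide": [-0.045,-0.002,0.03],"roll": 0},
    {"slide": [-0.085,-0.0045,0.07],"roll": 0},
    {"slide": [-0.0995,-0.0045,0.115],"roll": 0},
    {"slide": [-0.0995,-0.0045,0.14],"roll": 0},
    {"slide": [-0.0995,-0.0045,0.15],"roll": 0}
  ]
}}

```text
t: 22.55
eef_pos: [607.7, 0.0, 124.7]
tcp_rot: [3.141, -0.002, -3.089]
ft_force: [-0.2, -0.0, 0.4]
opening: 0.996
grip_force: 0.0
```

```bash
python3 -c "
from h import *
s=state();print(s['t'],s['eef_pos'],s['tcp_rot'],s['opening'],s['ft_force']);go(608,0.4,34)"
```

```text
22.55 [6.07695923e+02 4.78195059e-02 1.24740927e+02] [ 3.14110143e+00 -2.35141454e-03 -3.08926072e+00] 0.99649547905541 [-0.20184068 -0.0395703   0.44627945]
slide [-0.3, 0.3, 90.7] mm roll -0.0012
```

>>> {"op": "step_arm", "data": {
  "increments": [
    {"slide": [0,0,0.035],"roll": 0},
    {"slide": [0,0,0.07],"roll": 0},
    {"slide": [0,0,0.086],"roll": 0},
    {"slide": [0,0,0.092],"roll": 0}
  ]
}}

```text
t: 23.05
eef_pos: [608.4, -0.3, 34.5]
tcp_rot: [3.142, 0.0, -3.09]
ft_force: [-0.3, 0.1, -0.4]
opening: 1.0
grip_force: 0.0
```

>>> {"op": "step_arm", "data": {
  "increments": [
    {"slide": [0,0,0],"roll": 0},
    {"slide": [0,0,0],"roll": 0},
    {"slide": [0,0,0],"roll": 0},
    {"slide": [0,0,0],"roll": 0},
    {"slide": [0,0,0],"roll": 0}
  ],
  "fingers": 0
}}

```text
t: 23.68
eef_pos: [608.2, -0.4, 34.6]
tcp_rot: [3.142, 0.0, -3.09]
ft_force: [-1.1, 0.6, 3.5]
opening: 0.582
grip_force: 30.0
```

>>> {"op": "step_arm", "data": {
  "increments": [
    {"slide": [0,0,-0.02],"roll": 0},
    {"slide": [0,0,-0.06],"roll": 0},
    {"slide": [0,0,-0.1],"roll": 0},
    {"slide": [0.01,-0.01,-0.14],"roll": 0},
    {"slide": [0.03,-0.05,-0.15],"roll": 0}
  ]
}}

```text
t: 24.3
eef_pos: [581.4, -51.3, 186.7]
tcp_rot: [-3.141, 0.004, -3.087]
ft_force: [-0.6, -0.5, -1.8]
opening: 0.584
grip_force: 30.0
```

```bash
python3 -c "
from h import *
s=state();print(s['t'],s['eef_pos'],s['tcp_rot'],s['opening'],s['ft_force']);go(474.3,-326,184)"
```

```text
24.3 [581.37375264 -51.32770671 186.70576898] [-3.14090091  0.0037409  -3.08714026] 0.5841859950445601 [-0.5660048  -0.53523299 -1.76859344]
slide [121.9, -268.4, 2.7] mm roll 0.0009
```

>>> {"op": "step_arm", "data": {
  "increments": [
    {"slide": [0.02,-0.045,0],"roll": 0},
    {"slide": [0.044,-0.097,0],"roll": 0},
    {"slide": [0.068,-0.15,0],"roll": 0},
    {"slide": [0.091,-0.2,0],"roll": 0},
    {"slide": [0.112,-0.248,0],"roll": 0}
  ]
}}

```text
t: 24.92
eef_pos: [480.7, -307.0, 184.2]
tcp_rot: [3.141, -0.0, -3.09]
ft_force: [1.6, -0.5, -1.0]
opening: 0.583
grip_force: 30.0
```

>>> {"op": "step_arm", "data": {
  "increments": [
    {"slide": [0.0099,-0.0204,0],"roll": 0},
    {"slide": [0.0099,-0.0204,0.02],"roll": 0},
    {"slide": [0.0099,-0.0204,0.055],"roll": 0},
    {"slide": [0.0099,-0.0204,0.08],"roll": 0},
    {"slide": [0.0099,-0.0204,0.09],"roll": 0}
  ]
}}

```text
t: 25.55
eef_pos: [472.4, -325.9, 92.9]
tcp_rot: [3.14, -0.002, -3.09]
ft_force: [-0.5, 0.6, -1.8]
opening: 0.585
grip_force: 30.0
```

```bash
python3 -c "
from h import *
s=state();print(s['t'],s['eef_pos'],s['tcp_rot'],s['opening'],s['ft_force']);go(474.3,-326,63)"
```

```text
25.55 [ 472.43534662 -325.90986855   92.93931837] [ 3.13990748e+00 -1.59656127e-03 -3.08989756e+00] 0.5846340360073969 [-0.4783601   0.55097329 -1.78210383]
slide [-1.9, -0.2, 29.9] mm roll -0.0019
```

Rel +60 now, so down 31 puts the tin on the plate. I'll go down 29, then watch the force.

>>> {"op": "step_arm", "data": {
  "increments": [
    {"slide": [-0.001,0,0.012],"roll": 0},
    {"slide": [-0.001,0,0.022],"roll": 0},
    {"slide": [-0.001,0,0.027],"roll": 0},
    {"slide": [-0.001,0,0.029],"roll": 0},
    {"slide": [-0.001,0,0.03],"roll": 0}
  ]
}}

```text
t: 26.18
eef_pos: [474.0, -326.3, 64.5]
tcp_rot: [-3.141, 0.0, -3.09]
ft_force: [-0.8, 0.1, -1.0]
opening: 0.586
grip_force: 30.0
```

>>> {"op": "step_arm", "data": {
  "increments": [
    {"slide": [0,0,0.0005],"roll": 0},
    {"slide": [0,0,0.001],"roll": 0},
    {"slide": [0,0,0.001],"roll": 0}
  ]
}}

```text
t: 26.55
eef_pos: [474.0, -326.3, 63.6]
tcp_rot: [-3.141, 0.0, -3.09]
ft_force: [-0.1, 0.5, 1.3]
opening: 0.585
grip_force: 30.0
```

>>> {"op": "step_arm", "data": {
  "increments": [
    {"slide": [0,0,0.0005],"roll": 0},
    {"slide": [0,0,0.0005],"roll": 0}
  ]
}}

```text
t: 26.8
eef_pos: [474.0, -326.3, 63.6]
tcp_rot: [-3.141, 0.001, -3.09]
ft_force: [-2.1, 0.9, 8.1]
opening: 0.582
grip_force: 30.0
```

>>> {"op": "step_arm", "data": {
  "increments": [
    {"slide": [0,0,0],"roll": 0},
    {"slide": [0,0,0],"roll": 0},
    {"slide": [0,0,0],"roll": 0},
    {"slide": [0,0,0],"roll": 0}
  ],
  "fingers": 1
}}

```text
t: 27.3
eef_pos: [473.9, -326.2, 62.7]
tcp_rot: [3.141, -0.0, -3.09]
ft_force: [-0.1, -0.4, 0.2]
opening: 0.953
grip_force: 0.0
```

>>> {"op": "step_arm", "data": {
  "increments": [
    {"slide": [0,0,-0.02],"roll": 0},
    {"slide": [0,0,-0.06],"roll": 0},
    {"slide": [0,0,-0.115],"roll": 0},
    {"slide": [0,0.03,-0.15],"roll": 0},
    {"slide": [0,0.085,-0.1525],"roll": 0}
  ]
}}

```text
t: 27.92
eef_pos: [470.2, -241.8, 217.6]
tcp_rot: [-3.139, 0.004, -3.092]
ft_force: [0.7, 0.1, 0.6]
opening: 0.995
grip_force: 0.0
```

>>> {"op": "step_arm", "data": {
  "increments": [
    {"slide": [0,0.06,0],"roll": 0},
    {"slide": [0,0.12,0],"roll": 0},
    {"slide": [0,0.18,0],"roll": 0},
    {"slide": [0,0.24,0],"roll": 0},
    {"slide": [0,0.3,0],"roll": 0}
  ]
}}

```text
t: 28.55
eef_pos: [453.7, 60.1, 215.5]
tcp_rot: [3.142, 0.001, -3.09]
ft_force: [0.8, -1.0, -0.0]
opening: 1.002
grip_force: 0.0
```

```bash
python3 - <<'E'
from h import *
s=state();print(s['t'],s['eef_pos'],s['tcp_rot'],s['opening'],s['ft_force'])
c=cam("top");save(c,"t4.png",(90,110,430,280),2)
p=cloud(c).reshape(-1,3)
for n,(x,y),lo,hi,r in(("tin",(474,-326),70,90,50),("plate",(474,-326),31,39,70),("steel",(601,326),132,146,40),("box",(417,311),125,132,45),("cork",(508,318),132,145,30),("corkbody",(508,318),100,126,32)):
        m=p[(p[:,2]>lo)&(p[:,2]<hi)&(np.hypot(p[:,0]-x,p[:,1]-y)<r)]
        if len(m)>5: print(n,len(m),m.mean(0).round(1),((m.min(0)+m.max(0))/2).round(1),(np.ptp(m,0)).round(1))
m=p[(p[:,2]>124)&(p[:,2]<132)&(np.hypot(p[:,0]-418,p[:,1]-311)<45)]; print(cv2.minAreaRect(m[:,:2].astype(np.float32)))
go(602.5,326.7,217)
E
```

```text
28.55 [453.6508905   60.0918548  215.51816915] [ 3.14154977e+00  6.25319079e-04 -3.09003120e+00] 1.0022633446170173 [ 0.75307472 -1.00682282 -0.01646328]
tin 386 [ 474.1 -324.6   80.3] [ 474.9 -324.9   78.6] [53.8 54.1 16.6]
plate 1165 [ 473.5 -324.2   35.3] [ 474.5 -326.9   35. ] [119.9 124.2   7.9]
steel 425 [603.5 326.5 138. ] [603.6 327.4 138. ] [55.6 57.8 11.8]
box 404 [419.  310.7 129.3] [419.3 312.4 128.6] [56.5 58.8  6.8]
cork 228 [507.8 314.4 138.7] [508.9 314.6 138.3] [39.7 39.9 12.2]
corkbody 211 [505.5 306.6 119. ] [507.8 314.5 112.9] [55.5 56.7 25.8]
((419.00054931640625, 311.9631652832031), (55.7882080078125, 57.60354232788086), 3.5020692348480225)
slide [-163.9, 252.9, -1.5] mm roll 0.0008
```

View pics/t4.png

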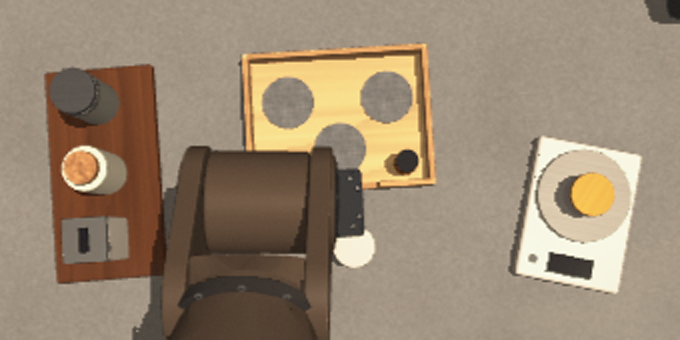

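The tin stands upright in the middle of the plate (592,194). The steel canister, cork jar and box stand in a row on the board, and the tray's pads are clear. Next I return the steel canister.

>>> {"op": "step_arm", "data": {
  "increments": [
    {"slide": [-0.032,0.05,0],"roll": 0},
    {"slide": [-0.064,0.1,0],"roll": 0},
    {"slide": [-0.097,0.152,0],"roll": 0},
    {"slide": [-0.13,0.203,0],"roll": 0},
    {"slide": [-0.157,0.246,0],"roll": 0}
  ]
}}

```text
t: 29.22
eef_pos: [598.8, 314.1, 215.1]
tcp_rot: [3.142, 0.0, -3.089]
ft_force: [0.6, -0.1, 0.7]
opening: 0.994
grip_force: 0.0
```

>>> {"op": "step_arm", "data": {
  "increments": [
    {"slide": [-0.0054,0.0068,0],"roll": 0},
    {"slide": [-0.0054,0.0068,0.01],"roll": 0},
    {"slide": [-0.0054,0.0068,0.02],"roll": 0}
  ]
}}

```text
t: 29.6
eef_pos: [602.6, 318.0, 194.6]
tcp_rot: [-3.141, -0.001, -3.091]
ft_force: [0.1, -0.1, -0.1]
opening: 1.003
grip_force: 0.0
```

```bash
python3 -c "
from h import *
s=state();print(s['t'],s['eef_pos'],s['tcp_rot'],s['opening'],s['ft_force']);go(601,326.6,106)"
```

```text
29.6 [602.55338986 317.95219755 194.5763161 ] [-3.14126891e+00 -7.66458040e-04 -3.09061736e+00] 1.0031162935580036 [ 0.08021247 -0.14238333 -0.08063549]
slide [1.1, 8.7, 88.6] mm roll -0.0026
```

>>> {"op": "step_arm", "data": {
  "increments": [
    {"slide": [0.001,0.0085,0.01],"roll": 0},
    {"slide": [0.001,0.0085,0.02],"roll": 0}
  ]
}}

```text
t: 29.85
eef_pos: [601.4, 327.7, 174.8]
tcp_rot: [3.141, 0.0, -3.09]
ft_force: [0.2, 0.7, -0.3]
opening: 1.0
grip_force: 0.0
```

>>> {"op": "step_arm", "data": {
  "increments": [
    {"slide": [0,0,0.025],"roll": 0},
    {"slide": [0,0,0.05],"roll": 0},
    {"slide": [0,0,0.064],"roll": 0},
    {"slide": [0,0,0.069],"roll": 0}
  ]
}}

```text
t: 30.35
eef_pos: [601.5, 327.4, 105.6]
tcp_rot: [-3.141, -0.001, -3.09]
ft_force: [-0.6, 0.8, -0.2]
opening: 1.001
grip_force: 0.0
```

>>> {"op": "step_arm", "data": {
  "increments": [
    {"slide": [0,0,0],"roll": 0},
    {"slide": [0,0,0],"roll": 0},
    {"slide": [0,0,0],"roll": 0},
    {"slide": [0,0,0],"roll": 0},
    {"slide": [0,0,0],"roll": 0}
  ],
  "fingers": 0
}}

```text
t: 30.98
eef_pos: [601.7, 327.6, 106.7]
tcp_rot: [3.141, 0.0, -3.09]
ft_force: [-0.7, -0.4, 1.7]
opening: 0.603
grip_force: 30.0
```

>>> {"op": "step_arm", "data": {
  "increments": [
    {"slide": [0,0,-0.02],"roll": 0},
    {"slide": [0,0,-0.06],"roll": 0},
    {"slide": [0,0,-0.1],"roll": 0},
    {"slide": [0,0,-0.135],"roll": 0},
    {"slide": [0,-0.02,-0.139],"roll": 0}
  ]
}}

```text
t: 31.6
eef_pos: [602.9, 308.2, 248.7]
tcp_rot: [3.14, 0.004, -3.088]
ft_force: [-0.2, -0.8, -5.0]
opening: 0.605
grip_force: 30.0
```

```bash
python3 -c "
from h import *
s=state();print(s['t'],s['eef_pos'],s['tcp_rot'],s['opening'],s['ft_force']);go(601.6,68.5,245)"
```

```text
31.6 [602.94596826 308.18845908 248.67591964] [ 3.13990642  0.0044932  -3.08820057] 0.6052820345670218 [-0.2084462  -0.78155576 -4.96766265]
slide [14.1, -239.3, 3.7] mm roll -0.0002
```

>>> {"op": "step_arm", "data": {
  "increments": [
    {"slide": [0.003,-0.05,0],"roll": 0},
    {"slide": [0.006,-0.1,0],"roll": 0},
    {"slide": [0.009,-0.15,0],"roll": 0},
    {"slide": [0.012,-0.2,0],"roll": 0},
    {"slide": [0.0137,-0.232,0],"roll": 0}
  ]
}}

```text
t: 32.22
eef_pos: [600.0, 72.1, 244.5]
tcp_rot: [-3.141, -0.002, -3.091]
ft_force: [0.0, -0.3, -3.9]
opening: 0.604
grip_force: 30.0
```

>>> {"op": "step_arm", "data": {
  "increments": [
    {"slide": [0,-0.0073,0],"roll": 0},
    {"slide": [0,-0.0073,0.02],"roll": 0},
    {"slide": [0,-0.0073,0.06],"roll": 0},
    {"slide": [0,-0.0073,0.08],"roll": 0}
  ]
}}

```text
t: 32.72
eef_pos: [600.1, 68.1, 162.9]
tcp_rot: [3.141, -0.003, -3.089]
ft_force: [0.7, 0.0, -3.5]
opening: 0.606
grip_force: 30.0
```

```bash
python3 -c "
from h import *
s=state();print(s['t'],s['eef_pos'],s['tcp_rot'],s['opening'],s['ft_force']);go(602,68.5,95)"
```

```text
32.725 [600.09066693  68.13875642 162.93565129] [ 3.14123765 -0.0034294  -3.08948695] 0.6063659308553309 [ 0.73988168  0.04042926 -3.51587399]
slide [-1.9, 0.3, 67.9] mm roll -0.0015
```

Relative height is +70. Going down 70.

>>> {"op": "step_arm", "data": {
  "increments": [
    {"slide": [-0.0015,0.0003,0.03],"roll": 0},
    {"slide": [-0.0015,0.0003,0.054],"roll": 0},
    {"slide": [-0.0015,0.0003,0.065],"roll": 0},
    {"slide": [-0.0015,0.0003,0.069],"roll": 0},
    {"slide": [-0.0015,0.0003,0.0695],"roll": 0}
  ]
}}

```text
t: 33.35
eef_pos: [603.1, 68.4, 96.3]
tcp_rot: [3.142, 0.001, -3.09]
ft_force: [0.2, 0.0, -5.3]
opening: 0.607
grip_force: 30.0
```

>>> {"op": "step_arm", "data": {
  "increments": [
    {"slide": [0,0,0.0005],"roll": 0},
    {"slide": [0,0,0.0005],"roll": 0},
    {"slide": [0,0,0.0005],"roll": 0}
  ]
}}

```text
t: 33.72
eef_pos: [603.0, 68.3, 95.7]
tcp_rot: [3.142, 0.001, -3.09]
ft_force: [-0.5, 0.2, -4.9]
opening: 0.602
grip_force: 30.0
```

>>> {"op": "step_arm", "data": {
  "increments": [
    {"slide": [0,0,0.0005],"roll": 0},
    {"slide": [0,0,0.0005],"roll": 0},
    {"slide": [0,0,0.001],"roll": 0},
    {"slide": [0,0,0.001],"roll": 0}
  ]
}}

```text
t: 34.22
eef_pos: [602.9, 68.3, 94.6]
tcp_rot: [3.142, 0.0, -3.09]
ft_force: [-1.6, 0.3, 0.7]
opening: 0.605
grip_force: 30.0
```

>>> {"op": "step_arm", "data": {
  "increments": [
    {"slide": [0,0,0],"roll": 0},
    {"slide": [0,0,0],"roll": 0},
    {"slide": [0,0,0],"roll": 0},
    {"slide": [0,0,0],"roll": 0}
  ],
  "fingers": 1
}}

```text
t: 34.72
eef_pos: [602.9, 68.3, 94.3]
tcp_rot: [3.141, 0.0, -3.09]
ft_force: [-0.2, 0.0, -0.6]
opening: 0.964
grip_force: 0.0
```

>>> {"op": "step_arm", "data": {
  "increments": [
    {"slide": [0,0,-0.02],"roll": 0},
    {"slide": [0,0,-0.06],"roll": 0},
    {"slide": [0,0,-0.1],"roll": 0},
    {"slide": [0.03,0.03,-0.12],"roll": 0},
    {"slide": [0.07,0.075,-0.121],"roll": 0}
  ]
}}

```text
t: 35.35
eef_pos: [529.2, 139.7, 216.7]
tcp_rot: [3.141, 0.003, -3.092]
ft_force: [0.7, 0.3, -0.2]
opening: 0.997
grip_force: 0.0
```

```bash
python3 -c "
from h import *
s=state();print(s['t'],s['eef_pos'],s['tcp_rot'],s['opening'],s['ft_force']);go(417.8,311.3,215)"
```

```text
35.35 [529.16081649 139.72632738 216.7156915 ] [ 3.14122258  0.00316094 -3.09176624] 0.9974785345987958 [ 0.74335102  0.33235319 -0.22877382]
slide [102.7, 176.9, 1.7] mm roll -0.0038
```

>>> {"op": "step_arm", "data": {
  "increments": [
    {"slide": [0.025,0.043,0],"roll": 0},
    {"slide": [0.052,0.09,0],"roll": 0},
    {"slide": [0.08,0.138,0],"roll": 0},
    {"slide": [0.1,0.172,0],"roll": 0},
    {"slide": [0.1027,0.1769,0],"roll": 0}
  ]
}}

```text
t: 35.98
eef_pos: [416.1, 312.4, 215.5]
tcp_rot: [3.141, 0.0, -3.087]
ft_force: [0.1, -0.6, -0.3]
opening: 0.999
grip_force: 0.0
```

>>> {"op": "step_arm", "data": {
  "increments": [
    {"slide": [0,0,0.01],"roll": 0},
    {"slide": [0,0,0.03],"roll": 0},
    {"slide": [0,0,0.03],"roll": 0}
  ]
}}

```text
t: 36.35
eef_pos: [417.5, 309.6, 183.9]
tcp_rot: [-3.14, -0.003, -3.091]
ft_force: [-0.0, -0.8, -0.2]
opening: 1.003
grip_force: 0.0
```

```bash
python3 -c "
from h import *
s=state();print(s['t'],s['eef_pos'],s['tcp_rot'],s['opening'],s['ft_force']);go(417.6,311.2,106)"
```

```text
36.35 [417.52006972 309.57531946 183.87869817] [-3.14025696e+00 -2.57384950e-03 -3.09132596e+00] 1.002979216551137 [-0.03464104 -0.81935126 -0.15275411]
slide [-0.2, 1.6, 77.9] mm roll -0.0033
```

Rel +90 → down 79.

>>> {"op": "step_arm", "data": {
  "increments": [
    {"slide": [0,0.0016,0.03],"roll": 0},
    {"slide": [0,0.0016,0.06],"roll": 0},
    {"slide": [0,0.0016,0.074],"roll": 0},
    {"slide": [0,0.0016,0.079],"roll": 0}
  ]
}}

```text
t: 36.85
eef_pos: [417.7, 312.2, 106.2]
tcp_rot: [-3.141, -0.0, -3.09]
ft_force: [-0.5, 0.5, -0.3]
opening: 1.001
grip_force: 0.0
```

>>> {"op": "step_arm", "data": {
  "increments": [
    {"slide": [0,0,0],"roll": 0},
    {"slide": [0,0,0],"roll": 0},
    {"slide": [0,0,0],"roll": 0},
    {"slide": [0,0,0],"roll": 0},
    {"slide": [0,0,0],"roll": 0}
  ],
  "fingers": 0
}}

```text
t: 37.48
eef_pos: [417.3, 312.5, 106.5]
tcp_rot: [3.141, 0.0, -3.09]
ft_force: [0.1, -1.1, 1.8]
opening: 0.589
grip_force: 29.8
```

>>> {"op": "step_arm", "data": {
  "increments": [
    {"slide": [0,0,-0.02],"roll": 0},
    {"slide": [0,0,-0.06],"roll": 0},
    {"slide": [0,0,-0.1],"roll": 0},
    {"slide": [-0.005,-0.015,-0.135],"roll": 0},
    {"slide": [-0.02,-0.06,-0.139],"roll": 0}
  ]
}}

```text
t: 38.1
eef_pos: [440.7, 254.3, 247.5]
tcp_rot: [3.14, 0.004, -3.087]
ft_force: [0.6, -0.4, -2.2]
opening: 0.587
grip_force: 29.8
```

```bash
python3 -c "
from h import *
s=state();print(s['t'],s['eef_pos'],s['tcp_rot'],s['opening'],s['ft_force']);go(611.3,-68.2,245)"
```

```text
38.1 [440.71007485 254.28193899 247.51079422] [ 3.13997849  0.00365586 -3.08696421] 0.5870266028750522 [ 0.59759285 -0.43784653 -2.22944948]
slide [-152.7, -331.3, 2.5] mm roll 0.001
```

>>> {"op": "step_arm", "data": {
  "increments": [
    {"slide": [-0.023,-0.05,0],"roll": 0},
    {"slide": [-0.048,-0.104,0],"roll": 0},
    {"slide": [-0.073,-0.158,0],"roll": 0},
    {"slide": [-0.098,-0.212,0],"roll": 0},
    {"slide": [-0.122,-0.265,0],"roll": 0}
  ]
}}

```text
t: 38.72
eef_pos: [576.4, -6.6, 245.1]
tcp_rot: [3.141, -0.0, -3.09]
ft_force: [0.5, 0.2, -2.6]
opening: 0.587
grip_force: 29.8
```

>>> {"op": "step_arm", "data": {
  "increments": [
    {"slide": [-0.02,-0.045,0],"roll": 0},
    {"slide": [-0.0307,-0.0663,0],"roll": 0},
    {"slide": [-0.0307,-0.0663,0],"roll": 0},
    {"slide": [-0.0307,-0.0663,0.04],"roll": 0},
    {"slide": [-0.0307,-0.0663,0.08],"roll": 0}
  ]
}}

```text
t: 39.35
eef_pos: [609.5, -67.8, 164.8]
tcp_rot: [3.141, 0.001, -3.089]
ft_force: [0.3, -0.1, -2.9]
opening: 0.593
grip_force: 29.8
```

```bash
python3 -c "
from h import *
s=state();print(s['t'],s['eef_pos'],s['tcp_rot'],s['opening'],s['ft_force']);go(611.3,-68.2,95)"
```

```text
39.35 [609.47242486 -67.75306638 164.79126464] [ 3.14141995e+00  6.63585046e-04 -3.08853093e+00] 0.5930783591801856 [ 0.2662287 -0.0717001 -2.9026751]
slide [-1.8, -0.5, 69.8] mm roll -0.0005
```

>>> {"op": "step_arm", "data": {
  "increments": [
    {"slide": [-0.0008,-0.0004,0.03],"roll": 0},
    {"slide": [-0.0008,-0.0004,0.054],"roll": 0},
    {"slide": [-0.0008,-0.0004,0.065],"roll": 0},
    {"slide": [-0.0008,-0.0004,0.0695],"roll": 0},
    {"slide": [-0.0008,-0.0004,0.07],"roll": 0}
  ]
}}

```text
t: 39.98
eef_pos: [611.0, -69.4, 95.9]
tcp_rot: [-3.142, 0.001, -3.089]
ft_force: [-0.2, 0.6, -1.4]
opening: 0.588
grip_force: 29.8
```

>>> {"op": "step_arm", "data": {
  "increments": [
    {"slide": [0,0,0.0003],"roll": 0},
    {"slide": [0,0,0.0006],"roll": 0},
    {"slide": [0,0,0.0006],"roll": 0}
  ]
}}

```text
t: 40.35
eef_pos: [610.9, -69.8, 95.0]
tcp_rot: [-3.142, 0.0, -3.09]
ft_force: [0.5, -1.2, -1.6]
opening: 0.589
grip_force: 29.8
```

>>> {"op": "step_arm", "data": {
  "increments": [
    {"slide": [0,0,0.0004],"roll": 0},
    {"slide": [0,0,0.0004],"roll": 0},
    {"slide": [0,0,0.0004],"roll": 0}
  ]
}}

```text
t: 40.72
eef_pos: [611.0, -69.7, 94.6]
tcp_rot: [-3.142, 0.0, -3.09]
ft_force: [-0.9, -0.5, 2.5]
opening: 0.59
grip_force: 29.8
```

>>> {"op": "step_arm", "data": {
  "increments": [
    {"slide": [0,0,0.0004],"roll": 0},
    {"slide": [0,0,0.0004],"roll": 0},
    {"slide": [0,0,0.0004],"roll": 0}
  ]
}}

```text
t: 41.1
eef_pos: [611.0, -69.9, 94.4]
tcp_rot: [-3.141, 0.001, -3.09]
ft_force: [-0.6, -1.2, 5.2]
opening: 0.587
grip_force: 29.9
```

>>> {"op": "step_arm", "data": {
  "increments": [
    {"slide": [0,0,0],"roll": 0},
    {"slide": [0,0,0],"roll": 0},
    {"slide": [0,0,0],"roll": 0},
    {"slide": [0,0,0],"roll": 0}
  ],
  "fingers": 1
}}

```text
t: 41.6
eef_pos: [610.8, -69.7, 93.8]
tcp_rot: [3.141, -0.0, -3.09]
ft_force: [0.5, -0.2, -0.3]
opening: 0.951
grip_force: 0.0
```

>>> {"op": "step_arm", "data": {
  "increments": [
    {"slide": [0,0,-0.02],"roll": 0},
    {"slide": [0,0,-0.06],"roll": 0},
    {"slide": [0,0,-0.1],"roll": 0},
    {"slide": [0.02,0.04,-0.12],"roll": 0},
    {"slide": [0.035,0.09,-0.1214],"roll": 0}
  ]
}}

```text
t: 42.22
eef_pos: [571.1, 18.7, 216.9]
tcp_rot: [-3.141, 0.003, -3.092]
ft_force: [1.1, 0.2, -1.2]
opening: 1.0
grip_force: 0.0
```

```bash
python3 -c "
from h import *
s=state();print(s['t'],s['eef_pos'],s['tcp_rot'],s['opening'],s['ft_force']);go(508,315.5,215)"
```

```text
42.225 [571.07473001  18.69734849 216.89387941] [-3.14132936e+00  2.81616259e-03 -3.09158806e+00] 0.9995586755423689 [ 1.10389034  0.19057572 -1.22938501]
slide [48.2, 299.6, 1.9] mm roll -0.0036
```

>>> {"op": "step_arm", "data": {
  "increments": [
    {"slide": [0.008,0.05,0],"roll": 0},
    {"slide": [0.018,0.11,0],"roll": 0},
    {"slide": [0.028,0.17,0],"roll": 0},
    {"slide": [0.037,0.23,0],"roll": 0},
    {"slide": [0.0455,0.283,0],"roll": 0}
  ]
}}

```text
t: 42.85
eef_pos: [510.4, 300.7, 215.5]
tcp_rot: [3.141, 0.0, -3.089]
ft_force: [0.4, -0.4, 1.1]
opening: 1.003
grip_force: 0.0
```

>>> {"op": "step_arm", "data": {
  "increments": [
    {"slide": [0.0027,0.0166,0],"roll": 0},
    {"slide": [0.0027,0.0166,0.01],"roll": 0},
    {"slide": [0.0027,0.0166,0.03],"roll": 0},
    {"slide": [0.0027,0.0166,0.03],"roll": 0}
  ]
}}

```text
t: 43.35
eef_pos: [507.5, 313.2, 183.8]
tcp_rot: [-3.14, -0.003, -3.091]
ft_force: [-0.1, -0.6, 0.5]
opening: 1.001
grip_force: 0.0
```

```bash
python3 -c "
from h import *
s=state();print(s['t'],s['eef_pos'],s['tcp_rot'],s['opening'],s['ft_force']);go(508.2,315.5,106)"
```

```text
43.35 [507.47657321 313.23776845 183.75223053] [-3.14028640e+00 -2.84499617e-03 -3.09145729e+00] 1.000543699777352 [-0.12008749 -0.61693102  0.52636742]
slide [-0.8, 2.2, 77.8] mm roll -0.0034
```

Rel +90 → down 79.

>>> {"op": "step_arm", "data": {
  "increments": [
    {"slide": [-0.0005,0.002,0.03],"roll": 0},
    {"slide": [-0.0005,0.002,0.06],"roll": 0},
    {"slide": [-0.0005,0.002,0.074],"roll": 0},
    {"slide": [-0.0005,0.002,0.079],"roll": 0}
  ]
}}

```text
t: 43.85
eef_pos: [508.3, 316.6, 106.3]
tcp_rot: [-3.142, -0.0, -3.091]
ft_force: [0.2, 0.3, 0.4]
opening: 1.005
grip_force: 0.0
```

>>> {"op": "step_arm", "data": {
  "increments": [
    {"slide": [0,0,0],"roll": 0},
    {"slide": [0,0,0],"roll": 0},
    {"slide": [0,0,0],"roll": 0},
    {"slide": [0,0,0],"roll": 0},
    {"slide": [0,0,0],"roll": 0}
  ],
  "fingers": 0
}}

```text
t: 44.48
eef_pos: [508.1, 317.1, 106.6]
tcp_rot: [3.141, 0.0, -3.09]
ft_force: [-0.5, -1.2, 1.9]
opening: 0.606
grip_force: 29.9
```

>>> {"op": "step_arm", "data": {
  "increments": [
    {"slide": [0,0,-0.02],"roll": 0},
    {"slide": [0,0,-0.06],"roll": 0},
    {"slide": [0,0,-0.1],"roll": 0},
    {"slide": [0,-0.015,-0.135],"roll": 0},
    {"slide": [-0.001,-0.05,-0.139],"roll": 0}
  ]
}}

```text
t: 45.1
eef_pos: [511.8, 267.7, 247.4]
tcp_rot: [3.14, 0.003, -3.088]
ft_force: [-0.1, 0.2, -3.5]
opening: 0.606
grip_force: 29.9
```

```bash
python3 -c "
from h import *
s=state();print(s['t'],s['eef_pos'],s['tcp_rot'],s['opening'],s['ft_force']);go(540,-3,245)"
```

```text
45.1 [511.84288666 267.7372846  247.41191937] [ 3.14020091  0.00332987 -3.0879364 ] 0.6063334331213682 [-0.08898083  0.1763608  -3.51312829]
slide [-13.6, -271.9, 2.4] mm roll 0.0001
```

>>> {"op": "step_arm", "data": {
  "increments": [
    {"slide": [-0.002,-0.05,0],"roll": 0},
    {"slide": [-0.005,-0.105,0],"roll": 0},
    {"slide": [-0.008,-0.16,0],"roll": 0},
    {"slide": [-0.011,-0.215,0],"roll": 0},
    {"slide": [-0.0136,-0.258,0],"roll": 0}
  ]
}}

```text
t: 45.72
eef_pos: [538.2, 8.3, 245.0]
tcp_rot: [3.141, -0.001, -3.091]
ft_force: [0.6, -0.1, -3.5]
opening: 0.607
grip_force: 29.9
```

>>> {"op": "step_arm", "data": {
  "increments": [
    {"slide": [0,-0.0137,0],"roll": 0},
    {"slide": [0,-0.0137,0],"roll": 0},
    {"slide": [0,-0.0137,0.02],"roll": 0},
    {"slide": [0,-0.0137,0.06],"roll": 0},
    {"slide": [0,-0.0137,0.08],"roll": 0}
  ]
}}

```text
t: 46.35
eef_pos: [538.3, -1.7, 163.6]
tcp_rot: [3.141, -0.002, -3.088]
ft_force: [0.8, -0.2, -3.8]
opening: 0.607
grip_force: 29.9
```

```bash
python3 -c "
from h import *
s=state();print(s['t'],s['eef_pos'],s['tcp_rot'],s['opening'],s['ft_force']);go(540,-2.8,95)"
```

```text
46.35 [538.3357517   -1.6629905  163.58167612] [ 3.14082935e+00 -2.18494137e-03 -3.08824345e+00] 0.6073021660301582 [ 0.79331337 -0.16287314 -3.8356448 ]
slide [-1.6, -1.2, 68.6] mm roll -0.0002
```

>>> {"op": "step_arm", "data": {
  "increments": [
    {"slide": [-0.0005,-0.0008,0.03],"roll": 0},
    {"slide": [-0.0005,-0.0008,0.054],"roll": 0},
    {"slide": [-0.0005,-0.0008,0.065],"roll": 0},
    {"slide": [-0.0005,-0.0008,0.0695],"roll": 0},
    {"slide": [-0.0005,-0.0008,0.0703],"roll": 0}
  ]
}}

```text
t: 46.98
eef_pos: [540.0, -3.9, 95.5]
tcp_rot: [-3.142, 0.001, -3.089]
ft_force: [0.4, -0.1, -3.5]
opening: 0.605
grip_force: 29.9
```

>>> {"op": "step_arm", "data": {
  "increments": [
    {"slide": [0,0,0.0003],"roll": 0},
    {"slide": [0,0,0.0006],"roll": 0},
    {"slide": [0,0,0.0006],"roll": 0}
  ]
}}

```text
t: 47.35
eef_pos: [539.8, -4.2, 94.7]
tcp_rot: [3.142, 0.001, -3.09]
ft_force: [-0.2, 0.1, -3.6]
opening: 0.61
grip_force: 29.9
```

>>> {"op": "step_arm", "data": {
  "increments": [
    {"slide": [0,0,0.0004],"roll": 0},
    {"slide": [0,0,0.0004],"roll": 0},
    {"slide": [0,0,0.0004],"roll": 0}
  ]
}}

```text
t: 47.72
eef_pos: [540.0, -4.2, 94.5]
tcp_rot: [-3.141, 0.001, -3.09]
ft_force: [-0.8, -0.1, 5.8]
opening: 0.608
grip_force: 29.9
```

>>> {"op": "step_arm", "data": {
  "increments": [
    {"slide": [0,0,0.0003],"roll": 0},
    {"slide": [0,0,0.0003],"roll": 0},
    {"slide": [0,0,0.0003],"roll": 0}
  ]
}}

```text
t: 48.1
eef_pos: [540.1, -4.3, 94.5]
tcp_rot: [-3.141, 0.001, -3.09]
ft_force: [-2.1, -1.2, 8.9]
opening: 0.606
grip_force: 29.9
```

Seated. Release, lift and swing out to the left for a check.

>>> {"op": "step_arm", "data": {
  "increments": [
    {"slide": [0,0,0],"roll": 0},
    {"slide": [0,0,0],"roll": 0},
    {"slide": [0,0,0],"roll": 0},
    {"slide": [0,0,0],"roll": 0}
  ],
  "fingers": 1
}}

```text
t: 48.6
eef_pos: [539.7, -4.2, 93.6]
tcp_rot: [3.141, -0.0, -3.09]
ft_force: [-0.4, -1.0, 0.4]
opening: 0.965
grip_force: 0.0
```

>>> {"op": "step_arm", "data": {
  "increments": [
    {"slide": [0,0,-0.02],"roll": 0},
    {"slide": [0,0,-0.06],"roll": 0},
    {"slide": [0,0,-0.1],"roll": 0},
    {"slide": [0,0.03,-0.14],"roll": 0},
    {"slide": [0.03,0.08,-0.14],"roll": 0}
  ]
}}

```text
t: 49.22
eef_pos: [507.3, 74.3, 236.2]
tcp_rot: [-3.142, 0.006, -3.092]
ft_force: [0.0, 1.1, 0.1]
opening: 0.999
grip_force: 0.0
```

>>> {"op": "step_arm", "data": {
  "increments": [
    {"slide": [0.03,0.05,0],"roll": 0},
    {"slide": [0.06,0.1,0],"roll": 0},
    {"slide": [0.08,0.15,0],"roll": 0},
    {"slide": [0.08,0.2,0],"roll": 0},
    {"slide": [0.08,0.2,0],"roll": 0}
  ]
}}

```text
t: 49.85
eef_pos: [414.7, 272.2, 233.7]
tcp_rot: [3.141, 0.0, -3.086]
ft_force: [0.7, -0.2, -0.1]
opening: 0.997
grip_force: 0.0
```

```bash
python3 - <<'E'
from h import *
s=state();print(s['t'],s['eef_pos'],s['opening'],s['ft_force'])
c=cam("top");save(c,"t5.png",(90,110,430,280),2)
p=cloud(c).reshape(-1,3)
for n,(x,y),lo,hi,r in(("tin",(474,-326),70,90,50),("steel",(603,69),122,133,42),("box",(612,-68),114,125,45),("cork",(540,-3),124,133,30)):
        m=p[(p[:,2]>lo)&(p[:,2]<hi)&(np.hypot(p[:,0]-x,p[:,1]-y)<r)]
        if len(m)>5: print(n,len(m),m.mean(0).round(1),((m.min(0)+m.max(0))/2).round(1),(np.ptp(m,0)).round(1))
E
```

```text
49.85 [414.7228041  272.1750975  233.68061783] 0.9974190147653614 [ 0.66309106 -0.23792002 -0.12497976]
tin 385 [ 474.  -324.8   80.3] [ 475.  -325.    78.2] [53.9 55.6 16.1]
steel 403 [604.6  68.3 126.3] [604.9  68.9 126.5] [57.9 55.3  8.9]
box 487 [611.9 -70.  118.7] [612.2 -69.8 119.3] [58.7 57.4 10.5]
cork 202 [540.   -5.6 127.5] [540.2  -5.7 128.3] [40.  39.7  8.4]
```

View pics/t5.png

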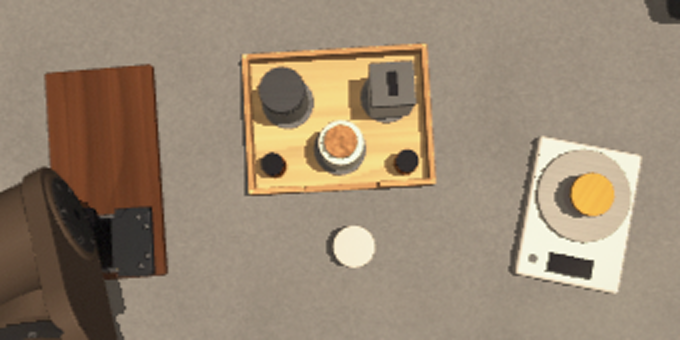

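All three canisters stand back on their pads, each within 2 mm of where it started: steel (283,95), box (390,90), cork jar (340,145). The tin is on the plate (592,194) and the spice jars are unmoved.

```bash
python3 -c "
from cell import env
print(env.job_done())"
```

```text
the job is handed in; nothing more can be done
None
```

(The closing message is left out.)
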